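Re-space a tool tray's divider to make room for a jar of screws

TASK

Make room in the wooden tool tray for the jar of screws: slide the loose plywood divider up out of its grooves and lower it fully home in the last pair of grooves, the pair nearest the end wall where the burnisher lies, so that the burnisher keeps the narrow space beside that wall. Then stand the jar upright on the tray floor in the widened space between the fixed partition and the divider, keeping the jar upright on the way. Leave the other things where they are.

Things in the scene. Friction and masses are not known exactly. Their poses are not given: they have to be found in the camera images.
- tray: Open wooden tool tray, fixed, 166 mm deep (x) by 273 long (y), rim 52 mm up, floor 6 mm thick. Origin: on the bench under the middle of the glued cross partition (9 mm thick, rim high); z up. Inside from y = -112.5 to +140.5 mm. The bay on the -y side has three pairs of vertical grooves in the long walls, at y = -28, -56 and -84 mm; the divider starts in the middle pair.
- divider_centre (a point): Centre (half-way up) of the loose plywood divider, 146 mm long (its x, along the tray's x), 9 thick (y), 70 high (z), 90 g, on edge in the middle grooves, about 2 mm play all round; this point 41 mm above the bench. It stands 24 mm above the rim, where it can be pinched across its 9 mm. Bottom and end edges half-round, lower corners cut off about 8 mm.
- new_groove (a point): On the tray floor, mid-way between the last pair of grooves (tray y = -84 mm): the middle of the divider's bottom edge belongs here. Axes as the tray's. Grooves: 12.5 mm wide, open at the rim with 3 mm rounded mouths, down to the floor; bottoms at tray x = +-75 mm, rib faces at +-67. A divider here leaves 75 mm clear to the partition, 24 mm to the end wall.
- jar_cell (a point): On the tray floor, middle of the widened space for the jar (tray x = 0, y = -42 mm): 75 mm along the tray's y between partition and divider, 134 mm along the tray's x between the ribs, so fingers holding the jar have room only on its tray -x and +x sides.
- jar_centre (a point): Centre of the round glass jar of brass screws with green tin lid, half-way up (40 mm above its base): 81 mm tall, 61 across the lid, 58 across the glass where it is gripped, 150 to 300 g, standing on the bench to the right of the tray. It can be held only by the glass, which ends 68 mm above the base.
- burnisher: Burnisher with a dark round handle, 125 mm long, 14 thick, lying across the tray on its floor beside the end wall at about tray y = -101 mm, clear of the last grooves. Origin at the centre of its underside. Leave it there.
- sanding_block: Sanding block, 96 x 57 x 31 mm, lying in the tray beyond the partition; origin at the centre of its underside. Leave alone.
- tape_measure: Tape measure, 74 x 58 x 28 mm, lying in the tray beyond the partition; origin at the centre of its underside. Leave alone.
- tin_wax: Round flat tin, 70 mm across, 27 mm tall, on the bench to the right of the tray; origin at the centre of its underside. Leave alone.
- bronze_cup: Bronzed lamp cup standing on its rim, 64 mm across, 51 mm tall, on the bench to the right of the tray; origin at the centre of its underside. Leave alone.

How it is judged:
On the way, in this order (a step that is already met when the one before it is completed fails the run):
1. the divider is drawn up clear of the rim, out of its grooves (z of divider_centre in the frame of tray above 0.088 m and contact force between divider and tray below 0.1 N), for 0.1 s.
2. the divider stands fully home in the last pair of grooves (horizontal distance between divider_centre and new_groove below 0.006 m and z of divider_centre in the frame of tray below 0.045 m and angle between divider_centre's own z axis and vertical below 0.08 rad and angle between the x axis of divider_centre and the x axis of tray, either way round below 0.06 rad), for 0.3 s.
3. the jar stands upright on the tray floor between the partition and the divider (z of jar_centre in the frame of tray below 0.052 m and y of jar_centre in the frame of tray between -0.06 and -0.025 m and x of jar_centre in the frame of tray between -0.045 and 0.045 m and angle between jar_centre's own z axis and vertical below 0.1 rad), for 0.3 s.
At the end, for the whole second after the job is handed in: Divider fully home in the last grooves (6 mm in plan, lifted under 4 mm, within 0.06 rad); jar upright (0.1 rad) on the tray floor between partition and divider, within 45 mm of the tray's centre line; burnisher still on the floor by the end wall; jar and divider at rest (all of step 2 and all of step 3 and y of burnisher in the frame of tray below -0.09 m and z of burnisher in the frame of tray below 0.015 m and linear speed of each of screw_jar, divider below 0.02 m/s); the robot touches nothing.
It fails at once if the jar is tipped by more than 0.6 rad (angle between jar_centre's own z axis and vertical above 0.6 rad).
It fails at once if another thing (sanding block, tape measure, tin, lamp cup or burnisher) is moved by more than 20 mm (distance of any of sanding_block, tape_measure, tin_wax, bronze_cup, burnisher from where it was at the start of the episode above 0.02 m).
It also fails if it takes over 61 s, if anything falls off the work surface, if the arm or the gripper's body presses on something with over 40 N, if the wrist force passes 120 N, or if a joint passes its speed limit or range.

ROBOT

A 6-joint arm with a two-finger parallel gripper is mounted at the origin on a cart in front of the work surface, level with it; the furniture and walls round the work are solid. World frame = base frame: x ahead of the robot, y to its left, z up, the work surface at z = 0. Lengths are in m, angles in rad, forces in N, time in s.
With the tool pointing down it reaches from about 0.35 to 0.775 m from the base axis. Payload 5.5 kg.
Tool frame: the origin (TCP) lies midway between the tips of the shut fingers; the grasp point (between the pads) lies 19 mm behind it; z points along the fingers, y is the line along which they close (so a half turn about z gives the same grasp; the last joint's range is limited). The gripper opens to 85 mm and grips with 20 to 120 N. Pads are 22 mm wide; open, the fingers measure 114 mm over their backs; the gripper's body (76 mm by 85 mm) begins 54 mm behind the grasp point. The pads swing forward as they close: fully open they stand 13 mm farther back than shut.
Start: joints at [1.138, 0.313, 0.046, 1.304, 0, 1.431], TCP at [0.166, 0.551, 0.231] pointing down, gripper open.
Joint ranges: [-2.76, 2.76], [-0.86, 1.69], [-1.03, 1.26], [-2.2, 2.34], [-1.47, 1.5], [-3.14, 3.14]. Speed limits (rad/s): [2.57, 2.57, 3.14, 3.14, 3.14, 3.14].

INTERFACE

Orientations are given as a unit quaternion [w, x, y, z].
In Python, from workcell import telemetry, imaging, env gives the robot as it stands. The module is installed in compiled form; this text tells all that it offers.
- The arm moves only by the tool step_arm, never from a script. Its argument "moves" is a list of rows, each a list of 3 entries, a list of its own where there are three numbers: the shift along the tool's x, y, z in mm, then the turn, a rotation vector about the tool's x, y, z in rad, then the finger opening in mm, from 0 to 85.4. A call has 1 to 8 rows; each row is the pose to reach, as a shift and turn from the pose commanded when the call began, along the tool's axes at that moment; what a row does not reach only later rows make up. A row lasts 1/12 s, in which the tool goes at most 41.7 mm and 7.16 degrees, less where a joint would pass 70% of its speed; a pose out of reach is approached as far as the arm can. A call with a gripper value outside its range is refused whole. The fingers move at their own pace and stop on an object; "grip_force" is the grip in N (left out, the last holds). Time passes only in rows, so rows that repeat a pose let the fingers close. It gives the time, the measured TCP pose, the force, the opening and the grip force at its end, in the units of the state.
- telemetry.get_state(): the state, without advancing time (a new reading comes with each control period).
- imaging.read_camera(name): name is "scene" or "top" or "wrist"; returns the picture (384x512x3 uint8, red, green, blue); there is no depth.
- imaging.camera_params(name): a dict with "camera_matrix" (3x3 intrinsics, pixels), "D" ([k1, k2, p1, p2, k3] as OpenCV has them; the pictures are not rectified), "pose" (4x4, takes a point from camera to world coordinates). Camera axes: x right, y up, looking along -z (the intrinsics and any distortion apply to the point x, -y, -z); pixel columns grow to the right and rows downward; lengths in m; the calibration is good to about 2 mm. A picture is of the moment at which its call begins: read the wrist's pose just before it. camera_params takes no time and is no camera call; for the wrist camera it gives the pose at the moment of the call.
- env.hand_in(): hands the job in; it is judged then, once.
The state is a dict: "clock": time; "joint_pos": joint angles; "qvel": joint speeds; "tau": joint torques, N m; "tcp_pos": TCP position; "orientation": TCP orientation; "wrist_force": force on the tool from outside, world axes, zero at the start; "ft_torque": the same for the moment, N m; "finger_gap": finger opening in m; "grip_force": force on a finger pad.
Only numpy, scipy, OpenCV 4.12 (cv2) and the standard library are available. Lean on these libraries where they do the work, as an engineer would, in place of code of your own. Each camera call takes 0.05 s, during which the arm holds its last target. There are 200 camera calls.

## Working session

There is one attempt and no reset: what is moved stays moved. The work goes in short steps, Python scripts to look and compute and a tool call to move; the robot and the scene stay as the last step left them, time stands still between calls to the robot, and variables do not carry over. Pictures are saved under pics/ and viewed, at most 13 in all, crops included, and the job is handed in when it is done.

Besides the shell and the picture viewer there is one more tool, called after "Emit:" in YAML: its name, and indented under it one key for each argument. step_arm: Moves the arm, as the interface text tells. Its arguments: {"type":"object","properties":{"moves":{"type":"array"},"grip_force":{"type":"number"}},"required":["moves"]}

```bash
mkdir -p pics; python3 - <<'E'
from workcell import telemetry, imaging
import cv2
s=telemetry.get_state(); print(s)
for n in ["scene","top"]:
    im=imaging.read_camera(n); cv2.imwrite(f"pics/{n}0.png",im[...,::-1])
    p=imaging.camera_params(n); print(n,p)
E
```

```text
{'clock': 0.0, 'joint_pos': array([1.13836291e+00, 3.14032351e-01, 4.49748641e-02, 1.30357750e+00,
       9.91289915e-06, 1.43121467e+00]), 'qvel': array([ 9.46932147e-05,  4.81997069e-04, -1.13590315e-04, -1.50072331e-03,
       -1.22759273e-03,  1.23499662e-03]), 'tau': array([ 2.57716478e-03, -4.80625176e+01,  2.98536193e+01,  1.92100334e-02,
        5.23736787e-05,  9.24130916e-06]), 'tcp_pos': array([0.16577656, 0.55005913, 0.230389  ]), 'orientation': array([-2.64119986e-04,  1.45903140e-01,  9.89298453e-01, -8.80585310e-04]), 'wrist_force': array([-0.17009102,  0.72374633, -0.4187874 ]), 'ft_torque': array([-0.0189386 , -0.01703524,  0.03015516]), 'grip_force': 0.0, 'finger_gap': 0.08540799899670679}
scene {'camera_matrix': array([[376.75380592,   0.        , 254.43180018],
       [  0.        , 376.75380592, 191.87981706],
       [  0.        ,   0.        ,   1.        ]]), 'D': array([-0.11851177,  0.        ,  0.        ,  0.        ,  0.        ]), 'pose': array([[ 0.74286412,  0.26539559, -0.61458773, -0.03276212],
       [-0.66939329,  0.30558271, -0.67714979, -0.65925183],
       [ 0.00809482,  0.91443118,  0.40466046,  0.43794607],
       [ 0.        ,  0.        ,  0.        ,  1.        ]])}
top {'camera_matrix': array([[399.94164657,   0.        , 248.61738078],
       [  0.        , 399.94164657, 192.50557352],
       [  0.        ,   0.        ,   1.        ]]), 'D': array([-0.13713043,  0.        ,  0.        ,  0.        ,  0.        ]), 'pose': array([[ 0.00272115,  0.99370909, -0.11195908,  0.39030823],
       [-0.99999383,  0.00295258,  0.00190132, -0.01907003],
       [ 0.00221993,  0.11195321,  0.993711  ,  1.23111625],
       [ 0.        ,  0.        ,  0.        ,  1.        ]])}
```

```bash
python3 - <<'E'
import cv2
im=cv2.imread("pics/top0.png"); cv2.imwrite("pics/top0b.png",cv2.resize(im,(800,600),interpolation=cv2.INTER_CUBIC))
E
```

```text
(no output)
```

View pics/top0b.png

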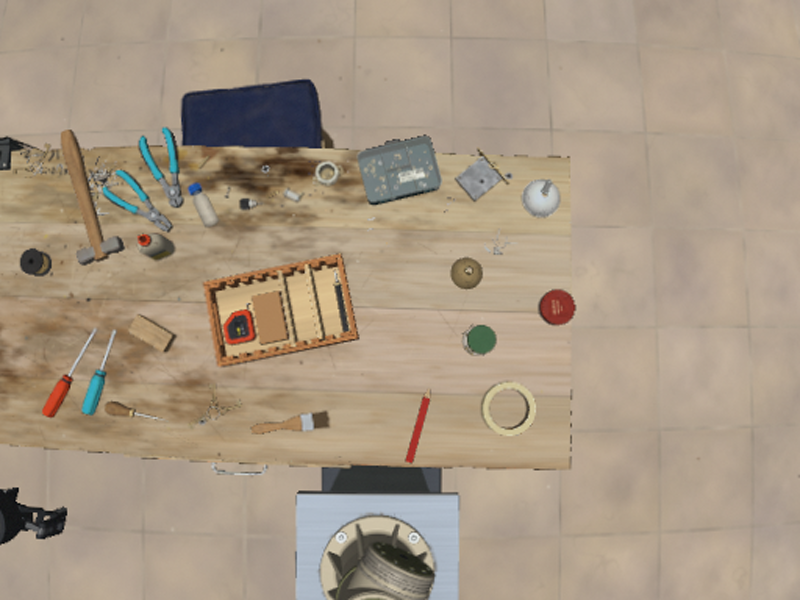

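View pics/scene0.png

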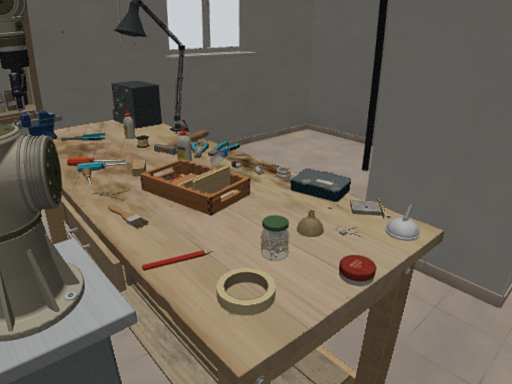

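The top view shows the tray with corners at about (205,283), (342,254), (357,338) and (220,364), the burnisher at (341,305) and the jar's lid at (481,340), all at 800-wide scale. I'll enlarge these.

```bash
python3 - <<'E'
import cv2
im=cv2.imread("pics/top0.png")
c=im[150:245,122:238]; cv2.imwrite("pics/c1.png",cv2.resize(c,None,fx=6,fy=6,interpolation=cv2.INTER_CUBIC))
# jar lid by green colour
h=cv2.cvtColor(im,cv2.COLOR_BGR2HSV)
m=cv2.inRange(h,(45,90,30),(90,255,255)); n,l,s,c=cv2.connectedComponentsWithStats(m)
print([(s[i],c[i]) for i in range(1,n) if s[i][4]>40])
E
```

```text
[]
```

View pics/c1.png

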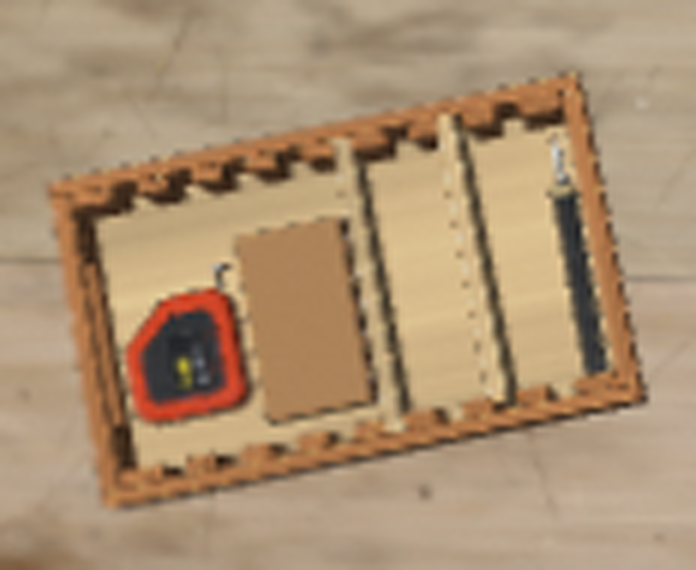

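Enlarged crop: the tray rim's outer corners are at crop pixels (50,187), (577,75), (645,400) and (110,505). The divider's top runs from about (449,118) to (505,400).

```bash
cat > h.py <<'E'
import numpy as np, cv2
from workcell import telemetry, imaging
from scipy.spatial.transform import Rotation as R
def back(px,z,P):
    px=np.array(px,float).reshape(-1,1,2)
    n=cv2.undistortPoints(px,P["camera_matrix"],P["D"])[:,0]
    d=np.c_[n[:,0],-n[:,1],-np.ones(len(n))]@P["pose"][:3,:3].T; o=P["pose"][:3,3]
    return o+d*((z-o[2])/d[:,2])[:,None]
def fit(T,W):
    T=np.array(T);W=np.array(W)[:,:2]; a=T-T.mean(0); b=W-W.mean(0)
    th=np.arctan2((a[:,0]*b[:,1]-a[:,1]*b[:,0]).sum(),(a*b).sum()); c,s=np.cos(th),np.sin(th)
    Rm=np.array([[c,-s],[s,c]]); t=W.mean(0)-Rm@T.mean(0)
    return th,t,Rm,W-(T@Rm.T+t)
def delta(target,yaw):
    "shift in tool axes (mm) to world TCP target; turn (about tool z) so that tool y lies along world yaw"
    s=telemetry.get_state(); q=s["orientation"]; r=R.from_quat([q[1],q[2],q[3],q[0]])
    ty=r.as_matrix()[:,1]; cur=np.arctan2(ty[1],ty[0]); 
    dy=(yaw-cur+np.pi/2)%np.pi-np.pi/2
    print("clock",s["clock"],"tcp",s["tcp_pos"].round(4),"tool y yaw",cur.round(4),"shift",(1e3*r.inv().apply(np.array(target)-s["tcp_pos"])).round(1),"turn z",(-dy).round(4),
     "tilt",r.as_matrix()[:,2].round(4),"j",s["joint_pos"].round(3))
E
python3 - <<'E'
from h import *
P=imaging.camera_params("top")
c=np.array([(50,187),(577,75),(645,400),(110,505)])/6+[122,150]
W=back(c,0.052,P); T=np.array([(83,150.5),(83,-122.5),(-83,-122.5),(-83,150.5)])/1e3
th,t,Rm,res=fit(T,W); print(W.round(4),th,t,(res*1e3).round(1))
d=back(np.array([(449,118),(505,400)])/6+[122,150],.076,P); print("div in tray",((d[:,:2]-t)@Rm*1e3).round(1))
im=cv2.imread("pics/top0.png").astype(int); g=(im[...,1]>im[...,2]+15)&(im[...,1]>im[...,0]+8)
g[:, :250]=0; ys,xs=np.nonzero(g); print(len(xs),xs.min(),xs.max(),ys.min(),ys.max(),xs.mean(),ys.mean())
j=back([[ (xs.min()+xs.max())/2,(ys.min()+ys.max())/2],[xs.mean(),ys.mean()],[xs.min(),ys.mean()],[xs.max(),ys.mean()]],.081,P);print(j)
dc=t+Rm@[0,-.056]; print("div",dc,"jar", j[0])
delta([*dc,.20],th+np.pi/2)
E
```

```text
[[0.5565 0.335  0.052 ]
 [0.6134 0.0702 0.052 ]
 [0.4513 0.0349 0.052 ]
 [0.3979 0.2994 0.052 ]] 0.2086955331674819 [0.50765069 0.17117249] [[-1.2 -0.6]
 [-0.9  1.6]
 [-0.5  0.7]
 [ 2.6 -1.8]]
div in tray [[ 69.6 -56.1]
 [-71.1 -56.4]]
244 299 316 208 225 307.83196721311475 216.65573770491804
[[ 0.45072203 -0.19136138  0.081     ]
 [ 0.45027276 -0.19232024  0.081     ]
 [ 0.45025881 -0.16670732  0.081     ]
 [ 0.4502771  -0.21607225  0.081     ]]
div [0.51925299 0.11638757] jar [ 0.45072203 -0.19136138  0.081     ]
clock 0.1 tcp [0.1658 0.5501 0.2305] tool y yaw 1.278 shift [-463.6 -313.2   30.9] turn z -0.5015 tilt [-7.0e-04 -1.5e-03 -1.0e+00] j [1.138 0.314 0.045 1.304 0.    1.431]
```

Emit:
step_arm:
  moves:
    - [[-464, -313, 31], [0, 0, -0.5], 50]
    - [[-464, -313, 31], [0, 0, -0.5], 50]
    - [[-464, -313, 31], [0, 0, -0.5], 50]
    - [[-464, -313, 31], [0, 0, -0.5], 50]
    - [[-464, -313, 31], [0, 0, -0.5], 50]
    - [[-464, -313, 31], [0, 0, -0.5], 50]
    - [[-464, -313, 31], [0, 0, -0.5], 50]
    - [[-464, -313, 31], [0, 0, -0.5], 50]

```text
clock: 0.77
tcp_pos: [0.3688, 0.3014, 0.2133]
orientation: [-0.0, -0.104, 0.995, -0.0]
wrist_force: [1.3, 0.3, 0.2]
finger_gap: 0.05
grip_force: 0.0
```

```bash
python3 -c "
from h import *
delta([.5193,.1164,.2],.2087+np.pi/2)"
```

```text
clock 0.7667 tcp [0.3688 0.3014 0.2133] tool y yaw 1.7784 shift [-109.1 -212.    13.3] turn z -0.0011 tilt [-3.e-04 -1.e-04 -1.e+00] j [ 0.516  0.13  -0.233  1.208  0.     0.309]
```

Emit:
step_arm:
  moves:
    - [[-109, -212, 13], [0, 0, 0], 50]
    - [[-109, -212, 13], [0, 0, 0], 50]
    - [[-109, -212, 13], [0, 0, 0], 50]
    - [[-109, -212, 13], [0, 0, 0], 50]
    - [[-109, -212, 13], [0, 0, 0], 50]
    - [[-109, -212, 13], [0, 0, 0], 50]
    - [[-109, -212, 13], [0, 0, 0], 50]
    - [[-109, -212, 13], [0, 0, 0], 50]

```text
clock: 1.43
tcp_pos: [0.5189, 0.1167, 0.1997]
orientation: [-0.001, -0.102, 0.995, 0.0]
wrist_force: [-0.4, 0.4, 0.4]
finger_gap: 0.05
grip_force: 0.0
```

```bash
python3 - <<'E'
from h import *
delta([.5193,.1164,.2],.2087+np.pi/2)
P=imaging.camera_params("wrist"); np.savez("w1.npz",pose=P["pose"],K=P["camera_matrix"],D=P["D"])
im=imaging.read_camera("wrist"); cv2.imwrite("pics/w1.png",cv2.resize(im[...,::-1],(800,600),interpolation=cv2.INTER_CUBIC)); print(P)
E
```

```text
clock 1.4333 tcp [0.5189 0.1167 0.1997] tool y yaw 1.7746 shift [-0.3 -0.3 -0.3] turn z -0.0049 tilt [-1.7e-03  2.0e-04 -1.0e+00] j [ 0.07   0.243 -0.127  1.203  0.    -0.134]
{'camera_matrix': array([[272.12031118,   0.        , 255.75739283],
       [  0.        , 272.12031118, 190.72277725],
       [  0.        ,   0.        ,   1.        ]]), 'D': array([-0.06574197,  0.        ,  0.        ,  0.        ,  0.        ]), 'pose': array([[-2.02077535e-01, -9.33073788e-01, -2.97553318e-01,
         4.42819477e-01],
       [ 9.79369491e-01, -1.92606887e-01, -6.11390751e-02,
         1.01204079e-01],
       [-2.63549880e-04, -3.03769475e-01,  9.52745526e-01,
         3.42452084e-01],
       [ 0.00000000e+00,  0.00000000e+00,  0.00000000e+00,
         1.00000000e+00]])}
```

View pics/w1.png

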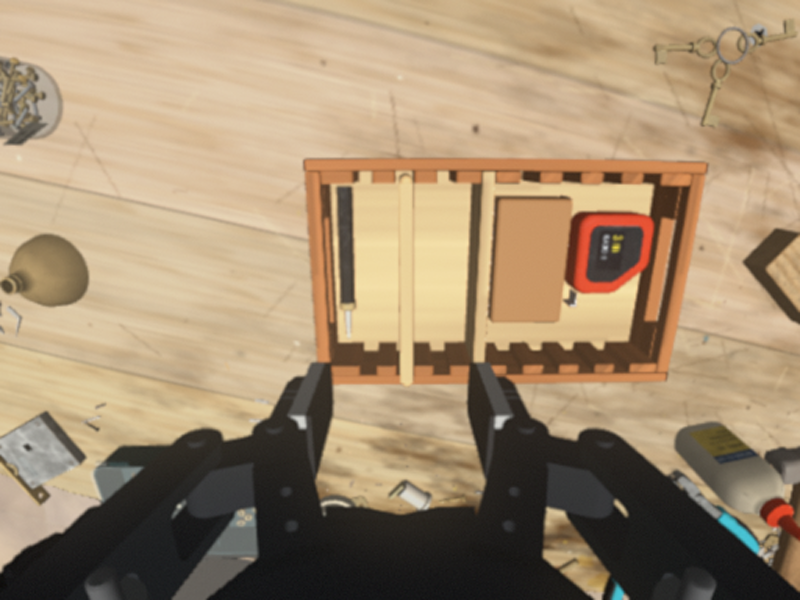

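Wrist view: the rim's outer corners are at (305,160), (706,163), (668,380) and (330,382), and the divider's top edge runs from (406,173) to (406,383).

```bash
python3 - <<'E'
from h import *
w=np.load("w1.npz"); P=dict(pose=w["pose"],camera_matrix=w["K"],D=w["D"]); s=512/800
W=back(np.array([(305,160),(706,163),(668,380),(330,382)])*s,.052,P)
T=np.array([(-83,-122.5),(-83,150.5),(83,150.5),(83,-122.5)])/1e3
th,t,Rm,res=fit(T,W); print(th,t,(res*1e3).round(1))
d=back(np.array([(406,173),(406,383)])*s,.076,P); v=d[1]-d[0]; print(d,d.mean(0),np.arctan2(v[1],v[0]),((d[:,:2]-t)@Rm*1e3).round(1))
print("predicted div",t+Rm@[0,-.056])
E
```

```text
0.21523890339832633 [0.50757643 0.17783249] [[ 0.4 -0.6]
 [ 3.  -3.1]
 [ 0.7 -1.5]
 [-4.1  5.2]]
[[0.44757109 0.10605058 0.076     ]
 [0.58668163 0.13540494 0.076     ]] [0.51712636 0.12072776 0.076     ] 0.20796377459206342 [[-74.  -57.3]
 [ 68.2 -58.3]]
predicted div [0.51953695 0.12312466]
```

Emit:
step_arm:
  moves:
    - [[0, -2, 40], [0, 0, -0.005], 50]
    - [[0, -2, 80], [0, 0, -0.005], 50]
    - [[0, -2, 115], [0, 0, -0.005], 50]
    - [[0, -2, 140], [0, 0, -0.005], 50]
    - [[0, -2, 154], [0, 0, -0.005], 50]
    - [[0, -2, 154], [0, 0, -0.005], 50]
    - [[0, -2, 154], [0, 0, -0.005], 50]

```text
clock: 2.07
tcp_pos: [0.5174, 0.1175, 0.0464]
orientation: [-0.001, -0.107, 0.994, 0.0]
wrist_force: [1.0, -0.9, 0.4]
finger_gap: 0.0498
grip_force: 0.0
```

Emit:
step_arm:
  moves:
    - [[0, 0, 0], [0, 0, 0], 20]
    - [[0, 0, 0], [0, 0, 0], 15]
    - [[0, 0, 0], [0, 0, 0], 10]
    - [[0, 0, 0], [0, 0, 0], 4]
    - [[0, 0, 0], [0, 0, 0], 4]
    - [[0, 0, 0], [0, 0, 0], 4]
    - [[0, 0, 0], [0, 0, 0], 4]
    - [[0, 0, 0], [0, 0, 0], 4]
  grip_force: 25

```text
clock: 2.73
tcp_pos: [0.5199, 0.1179, 0.0482]
orientation: [0.001, -0.106, 0.994, 0.002]
wrist_force: [-1.7, 6.1, 3.6]
finger_gap: 0.0088
grip_force: 28.2
```

```bash
python3 - <<'E'
from h import *
delta([.5193,.1164,.045],.208+np.pi/2); s=telemetry.get_state(); print(s["wrist_force"],s["ft_torque"],s["finger_gap"],s["grip_force"])
E
```

```text
clock 2.7333 tcp [0.5199 0.1179 0.0482] tool y yaw 1.7836 shift [ 0.9 -1.4  3.2] turn z 0.0048 tilt [ 0.0024  0.0041 -1.    ] j [ 0.07   0.359 -0.365  0.844  0.004 -0.143]
[-1.66348589  6.12604341  3.60825402] [ 1.27726607  0.25424159 -0.18404028] 0.008780038495946234 28.186229467391968
```

Emit:
step_arm:
  moves:
    - [[0, -1, -10], [0, 0, 0], 4]
    - [[0, -1, -20], [0, 0, 0], 4]
    - [[0, -1, -30], [0, 0, 0], 4]
    - [[0, -1, -45], [0, 0, 0], 4]
    - [[0, -1, -60], [0, 0, 0], 4]
    - [[0, -1, -75], [0, 0, 0], 4]
    - [[0, -1, -75], [0, 0, 0], 4]
    - [[0, -1, -75], [0, 0, 0], 4]
  grip_force: 40

```text
clock: 3.4
tcp_pos: [0.5202, 0.1152, 0.1227]
orientation: [0.001, -0.106, 0.994, -0.0]
wrist_force: [-0.4, 0.1, -0.9]
finger_gap: 0.0087
grip_force: 41.1
```

```bash
python3 - <<'E'
from h import *
delta([.5193,.1164,.122],.208+np.pi/2); s=telemetry.get_state(); print(s["wrist_force"],s["ft_torque"],s["finger_gap"],s["grip_force"])
P=imaging.camera_params("wrist"); np.savez("w2.npz",pose=P["pose"],K=P["camera_matrix"],D=P["D"])
im=imaging.read_camera("wrist"); cv2.imwrite("pics/w2.png",cv2.resize(im[...,::-1],(800,600),interpolation=cv2.INTER_CUBIC))
E
```

```text
clock 3.4 tcp [0.5202 0.1152 0.1227] tool y yaw 1.7828 shift [0.6 1.4 0.7] turn z 0.004 tilt [ 2.8e-03  2.0e-04 -1.0e+00] j [ 0.067  0.288 -0.263  1.017  0.    -0.145]
[-0.37571881  0.07575246 -0.90934589] [ 0.01669172 -0.02011725  0.04039212] 0.008698361510514912 41.13730788230896
```

View pics/w2.png

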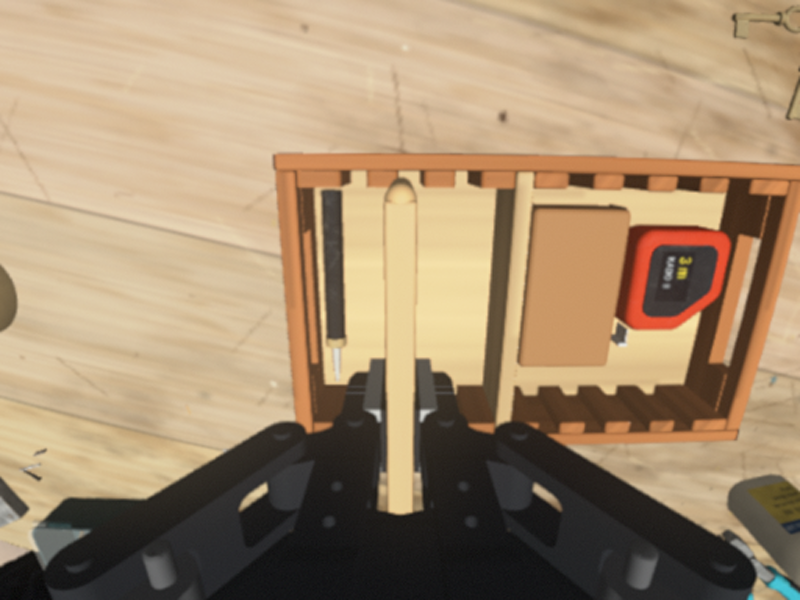

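The divider is held out of the tray, parallel to the partition. The last near-side groove is at about (355,178), and the near rim corner is at (276,155). I'll zoom in on the grooves.

```bash
python3 - <<'E'
import cv2
im=cv2.imread("pics/w2.png")
a=cv2.resize(im[145:215,265:545],(800,200),interpolation=cv2.INTER_CUBIC); b=cv2.resize(im[365:445,265:545],(800,229),interpolation=cv2.INTER_CUBIC)
cv2.imwrite("pics/c2.png",cv2.vconcat([a,b]))
E
```

```text
(no output)
```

View pics/c2.png

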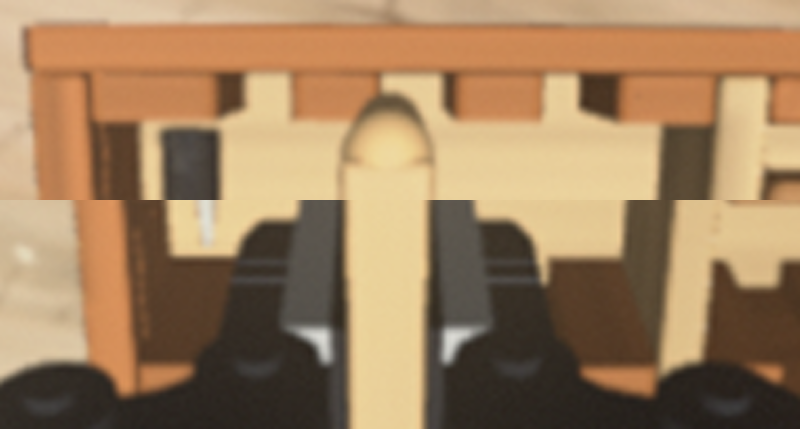

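Last near-side groove spans crop x 217–292 at the rim (v=72), the first one 545–622, and the partition 722–768. The divider's top near end is at about (386,165).

```bash
python3 - <<'E'
from h import *
w=np.load("w2.npz"); P=dict(pose=w["pose"],camera_matrix=w["K"],D=w["D"])
up=lambda p:(np.array(p,float)/[800/280,200/70]+[265,145])*.64
lo=lambda p:((np.array(p,float)-[0,200])/[800/280,229/80]+[265,365])*.64
px=[(217,72),(292,72),(455,73),(545,73),(622,74),(722,75),(768,75)]
ty=np.array([-90.25,-77.75,-49.75,-34.25,-21.75,-4.5,4.5])
W=back(up(px),.052,P); T=np.c_[np.full(7,-75),ty]/1e3
th,t,Rm,res=fit(T,W); print("th",th,t,(res*1e3).round(1))
pf=back(np.vstack([up([(745,100)]),lo([(684,380)])]),.052,P); v=pf[1]-pf[0]; print("partition dir",np.arctan2(v[1],v[0]),np.linalg.norm(v))
th=.210; c,s=np.cos(th),np.sin(th); Rm=np.array([[c,-s],[s,c]]); t=W[:,:2].mean(0)-Rm@T.mean(0)
print("t with th .21",t,"new groove",t+Rm@[0,-.084],"mid",t+Rm@[0,-.056])
d=back(np.vstack([up([(386,165)]),lo([(389,205)]),lo([(386,400)])]),.1505,P); print(d,((d[:,:2]-t)@Rm*1e3).round(1)); v=d[2]-d[0];print("div dir",np.arctan2(v[1],v[0]))
tcp=telemetry.get_state()["tcp_pos"]; print("tcp in tray",(tcp[:2]-t)@Rm)
E
```

```text
th 0.20960983228273583 [0.5081934  0.17562101] [[-0.1  0.3]
 [-0.1  0.5]
 [ 0.1  0. ]
 [ 0.1 -0.3]
 [-0.   0.3]
 [-0.   0.1]
 [ 0.1 -1. ]]
partition dir 0.21443397365378142 0.14120050278020152
t with th .21 [0.50817239 0.17564645] new groove [0.52568302 0.09349185] mid [0.51984614 0.12087672]
[[0.45385221 0.10131915 0.1505    ]
 [0.50083907 0.11176064 0.1505    ]
 [0.52455468 0.116548   0.1505    ]] [[-68.6 -61.4]
 [-20.5 -61. ]
 [  3.7 -61.2]]
div dir 0.21215224938276908
tcp in tray [-0.00176003 -0.06151807]
```

```bash
cat >> h.py <<'E'
TH=.210; c,s=np.cos(TH),np.sin(TH); RM=np.array([[c,-s],[s,c]]); TT=np.array([.50817,.17565])
def tray(x,y): return TT+RM@[x,y]
def intray(p): return (np.array(p)[:2]-TT)@RM
E
python3 - <<'E'
from h import *
delta([*tray(-.0006,-.0842),.122],TH+np.pi/2)
E
```

```text
clock 3.45 tcp [0.5193 0.1151 0.1216] tool y yaw 1.7828 shift [ -1.1 -22.7  -0.4] turn z 0.002 tilt [ 7.e-04  1.e-04 -1.e+00] j [ 0.067  0.289 -0.264  1.017  0.    -0.145]
```

Emit:
step_arm:
  moves:
    - [[-1, -12, 0], [0, 0, 0.002], 4]
    - [[-1, -23, 0], [0, 0, 0.002], 4]
    - [[-1, -23, 0], [0, 0, 0.002], 4]
    - [[-1, -23, 0], [0, 0, 0.002], 4]

```text
clock: 3.78
tcp_pos: [0.5249, 0.0918, 0.1209]
orientation: [-0.001, -0.104, 0.995, 0.0]
wrist_force: [-0.2, -0.4, -1.5]
finger_gap: 0.0083
grip_force: 41.2
```

```bash
python3 - <<'E'
from h import *
for i in range(4): print((intray(telemetry.get_state()["tcp_pos"])*1e3).round(2),telemetry.get_state()["wrist_force"].round(1)); im=imaging.read_camera("wrist")
delta([*tray(-.0006,-.0842),.122],TH+np.pi/2)
P=imaging.camera_params("wrist"); np.savez("w3.npz",pose=P["pose"],K=P["camera_matrix"],D=P["D"])
im=im[...,::-1]
a=cv2.resize(im[80:150,160:360],(800,280),interpolation=cv2.INTER_CUBIC); b=cv2.resize(im[220:290,160:360],(800,280),interpolation=cv2.INTER_CUBIC)
cv2.imwrite("pics/c3.png",cv2.vconcat([a,b]))
E
```

```text
[ -1.14 -85.44] [-0.2 -0.4 -1.5]
[ -1.13 -85.01] [-1.4  0.3 -1.6]
[ -1.06 -84.71] [ 0.3 -0.1 -0.9]
[ -0.98 -84.48] [-0.3 -0.5 -1.2]
clock 3.9833 tcp [0.5248 0.093  0.1214] tool y yaw 1.781 shift [-0.3  0.1 -0.6] turn z 0.0002 tilt [-5.e-04  2.e-04 -1.e+00] j [ 0.025  0.292 -0.26   1.019  0.    -0.186]
```

View pics/c3.png

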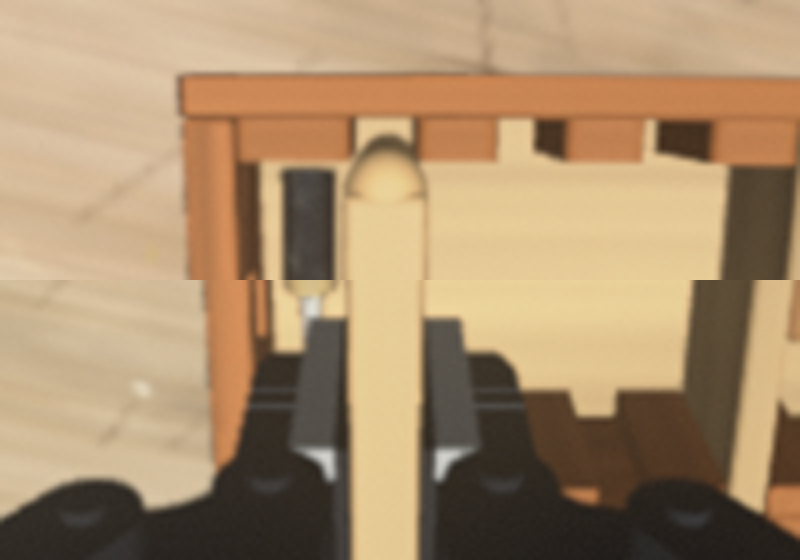

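The divider's centre (crop x 386) lines up with the last groove (354–418, centre 386), so I'll lower it.

Emit:
step_arm:
  moves:
    - [[0, 0, 12], [0, 0, 0], 4]
    - [[0, 0, 24], [0, 0, 0], 4]
    - [[0, 0, 34], [0, 0, 0], 4]
    - [[0, 0, 42], [0, 0, 0], 4]
    - [[0, 0, 48], [0, 0, 0], 4]
    - [[0, 0, 54], [0, 0, 0], 4]
    - [[0, 0, 54], [0, 0, 0], 4]

```text
clock: 4.57
tcp_pos: [0.5243, 0.093, 0.0664]
orientation: [-0.001, -0.105, 0.994, 0.0]
wrist_force: [0.2, 0.0, -0.6]
finger_gap: 0.0081
grip_force: 41.1
```

No contact force, so it's sliding freely. Continuing.

Emit:
step_arm:
  moves:
    - [[0, 0, 6], [0, 0, 0], 4]
    - [[0, 0, 12], [0, 0, 0], 4]
    - [[0, 0, 16], [0, 0, 0], 4]
    - [[0, 0, 19], [0, 0, 0], 4]
    - [[0, 0, 20], [0, 0, 0], 4]
    - [[0, 0, 20], [0, 0, 0], 4]

```text
clock: 5.07
tcp_pos: [0.5247, 0.0931, 0.0482]
orientation: [-0.0, -0.105, 0.994, 0.0]
wrist_force: [-2.6, 0.8, 4.8]
finger_gap: 0.008
grip_force: 42.0
```

Emit:
step_arm:
  moves:
    - [[0, 0, 1], [0, 0, 0], 4]
    - [[0, 0, 1], [0, 0, 0], 4]
    - [[0, 0, 1], [0, 0, 0], 20]
    - [[0, 0, 1], [0, 0, 0], 20]
    - [[0, 0, 1], [0, 0, 0], 20]
    - [[0, 0, 1], [0, 0, 0], 20]

```text
clock: 5.57
tcp_pos: [0.5251, 0.0929, 0.0465]
orientation: [0.0, -0.105, 0.994, 0.0]
wrist_force: [0.5, -0.2, 0.4]
finger_gap: 0.0199
grip_force: 0.0
```

Emit:
step_arm:
  moves:
    - [[0, 0, -15], [0, 0, 0], 20]
    - [[0, 0, -30], [0, 0, 0], 20]
    - [[0, 0, -60], [0, 0, 0], 85]
    - [[0, 0, -100], [0, 0, 0], 85]
    - [[0, 0, -135], [0, 0, 0], 85]
    - [[0, 0, -135], [0, 0, 0], 85]

```text
clock: 6.07
tcp_pos: [0.5291, 0.0931, 0.1889]
orientation: [0.006, -0.105, 0.994, -0.0]
wrist_force: [0.7, -0.2, -0.1]
finger_gap: 0.0676
grip_force: 0.0
```

```bash
python3 - <<'E'
from h import *
P=imaging.camera_params("wrist"); np.savez("w4.npz",pose=P["pose"],K=P["camera_matrix"],D=P["D"])
im=imaging.read_camera("wrist"); cv2.imwrite("pics/w4.png",cv2.resize(im[...,::-1],(800,600),interpolation=cv2.INTER_CUBIC))
delta([.42,-.16,.235],TH)
E
```

```text
clock 6.1167 tcp [0.528  0.093  0.1859] tool y yaw 1.781 shift [ 158.  -225.   -50.1] turn z -1.5706 tilt [ 8.3e-03  3.0e-04 -1.0e+00] j [ 0.025  0.249 -0.153  1.16   0.    -0.186]
```

View pics/w4.png

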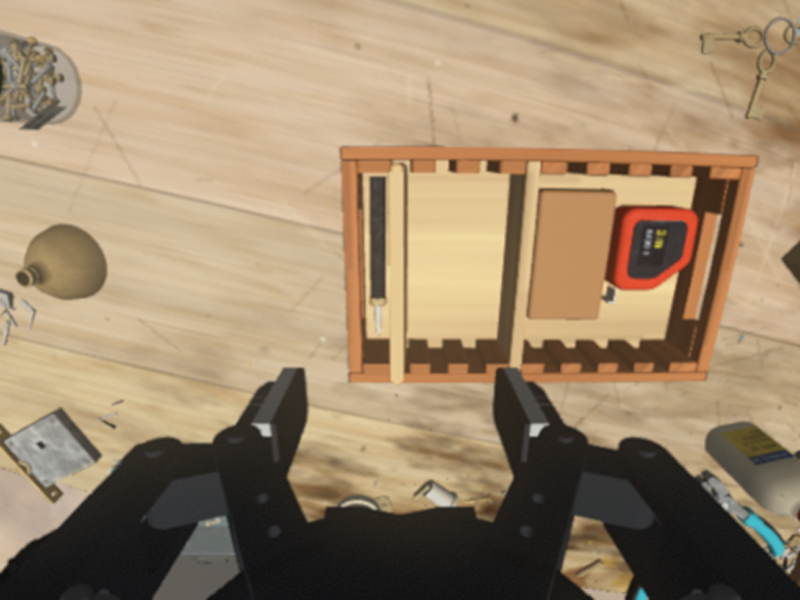

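The divider's top runs from (399,163) to (397,383), sitting in the last grooves, and the burnisher is undisturbed at (378,240). I'll check it numerically and plan the hover over the jar.

```bash
python3 - <<'E'
from h import *
w=np.load("w4.npz"); P=dict(pose=w["pose"],camera_matrix=w["K"],D=w["D"])
print((np.array([intray(p) for p in back(np.array([(399,163),(397,383)])*.64,.076,P)])*1e3).round(1))
print("partition",(np.array([intray(p) for p in back(np.array([(533,163),(517,368)])*.64,.052,P)])*1e3).round(1))
T=imaging.camera_params("top"); print("cup",back([[466*.64,272*.64]],.04,T),"tin",back([[557*.64,307*.64]],.027,T))
delta([.4507,-.1914,.22],1.0)
E
```

```text
[[-73.2 -85.6]
 [ 69.3 -87. ]]
partition [[-73.5  -1. ]
 [ 70.7   1. ]]
cup [[ 0.58096731 -0.17110044  0.04      ]] tin [[ 0.51471747 -0.35140059  0.027     ]]
clock 6.1167 tcp [0.528  0.093  0.1859] tool y yaw 1.781 shift [ 134.7 -262.1  -34.9] turn z 0.781 tilt [ 8.3e-03  3.0e-04 -1.0e+00] j [ 0.025  0.249 -0.153  1.16   0.    -0.186]
```

Emit:
step_arm:
  moves:
    - [[130, -262, -35], [0, 0, 0.78], 85]
    - [[130, -262, -35], [0, 0, 0.78], 85]
    - [[130, -262, -35], [0, 0, 0.78], 85]
    - [[130, -262, -35], [0, 0, 0.78], 85]
    - [[130, -262, -35], [0, 0, 0.78], 85]
    - [[130, -262, -35], [0, 0, 0.78], 85]
    - [[130, -262, -35], [0, 0, 0.78], 85]
    - [[130, -262, -35], [0, 0, 0.78], 85]

```text
clock: 6.78
tcp_pos: [0.4513, -0.1964, 0.2162]
orientation: [0.0, 0.285, 0.958, -0.001]
wrist_force: [0.2, 0.2, 0.0]
finger_gap: 0.0849
grip_force: 0.0
```

Emit:
step_arm:
  moves:
    - [[0, 0, 0], [0, 0, 0], 85]
    - [[0, 0, 0], [0, 0, 0], 85]
    - [[0, 0, 0], [0, 0, 0], 85]

```text
clock: 7.03
tcp_pos: [0.4523, -0.1891, 0.2157]
orientation: [-0.001, 0.28, 0.96, 0.001]
wrist_force: [-0.2, -0.2, -0.2]
finger_gap: 0.085
grip_force: 0.0
```

```bash
python3 - <<'E'
from h import *
delta([.4507,-.1914,.22],1.0)
P=imaging.camera_params("wrist"); np.savez("w5.npz",pose=P["pose"],K=P["camera_matrix"],D=P["D"])
im=imaging.read_camera("wrist"); cv2.imwrite("pics/w5.png",cv2.resize(im[...,::-1],(800,600),interpolation=cv2.INTER_CUBIC))
E
```

```text
clock 7.0333 tcp [ 0.4523 -0.1891  0.2157] tool y yaw 1.0026 shift [ 0.1 -2.8 -4.3] turn z 0.0026 tilt [-0.0014  0.0015 -1.    ] j [-0.56   0.157 -0.195  1.221  0.     0.008]
```

View pics/w5.png

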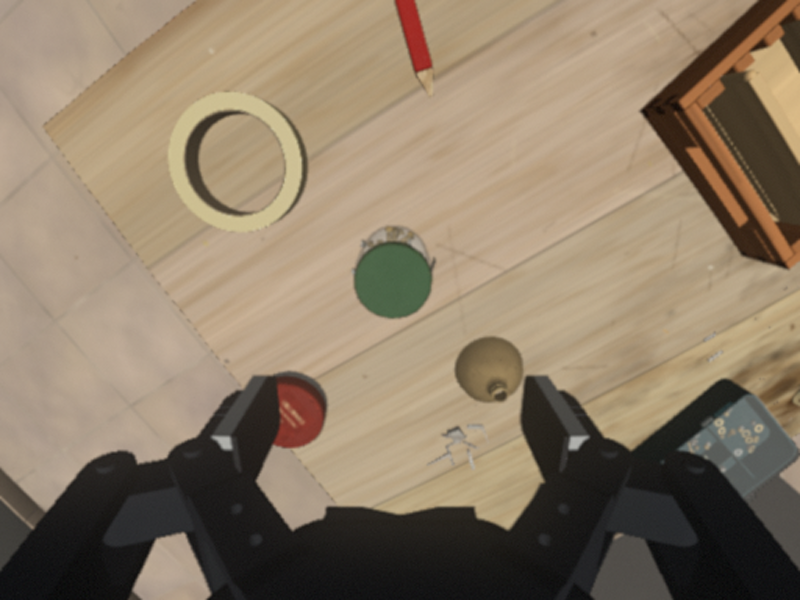

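The jar's lid is an ellipse spanning x 355–432 and y 241–318, centred at (393,280). The cup is at (489,370) and the tin at (295,410).

```bash
python3 - <<'E'
from h import *
w=np.load("w5.npz"); P=dict(pose=w["pose"],camera_matrix=w["K"],D=w["D"])
p=back(np.array([(393.3,279.5),(355,280),(432,280),(393,241),(393,318),(489,350)])*.64,.081,P); print(p, np.linalg.norm(p[1]-p[2]),np.linalg.norm(p[3]-p[4]))
delta([p[0,0],p[0,1],.018],1.0)
E
```

```text
[[ 0.4480558  -0.19101737  0.081     ]
 [ 0.43439265 -0.21302987  0.081     ]
 [ 0.46243542 -0.16915811  0.081     ]
 [ 0.42591441 -0.17697054  0.081     ]
 [ 0.47123241 -0.20622058  0.081     ]
 [ 0.52877354 -0.16161267  0.081     ]] 0.0520684954501856 0.053937797922303445
clock 7.0833 tcp [ 0.4525 -0.1889  0.2159] tool y yaw 1.0033 shift [  2.3  -4.3 197.9] turn z 0.0033 tilt [-0.0011  0.0012 -1.    ] j [-0.559  0.157 -0.195  1.221  0.     0.008]
```

Emit:
step_arm:
  moves:
    - [[2, -4, 40], [0, 0, 0], 85]
    - [[2, -4, 80], [0, 0, 0], 85]
    - [[2, -4, 110], [0, 0, 0], 85]
    - [[2, -4, 140], [0, 0, 0], 85]
    - [[2, -4, 165], [0, 0, 0], 85]
    - [[2, -4, 185], [0, 0, 0], 85]
    - [[2, -4, 196], [0, 0, 0], 85]
    - [[2, -4, 196], [0, 0, 0], 85]

```text
clock: 7.75
tcp_pos: [0.447, -0.1897, 0.0178]
orientation: [-0.003, 0.28, 0.96, 0.001]
wrist_force: [0.1, 1.8, 1.0]
finger_gap: 0.085
grip_force: 0.0
```

Emit:
step_arm:
  moves:
    - [[0, 0, 0], [0, 0, 0], 72]
    - [[0, 0, 0], [0, 0, 0], 66]
    - [[0, 0, 0], [0, 0, 0], 62]
    - [[0, 0, 0], [0, 0, 0], 58]
    - [[0, 0, 0], [0, 0, 0], 54]
    - [[0, 0, 0], [0, 0, 0], 50]
    - [[0, 0, 0], [0, 0, 0], 50]
    - [[0, 0, 0], [0, 0, 0], 50]
  grip_force: 30

```text
clock: 8.42
tcp_pos: [0.4496, -0.1932, 0.022]
orientation: [0.001, 0.281, 0.96, -0.0]
wrist_force: [-1.1, 1.5, 5.3]
finger_gap: 0.0575
grip_force: 31.8
```

```bash
python3 - <<'E'
from h import *
delta([*tray(0,-.042),.16],TH); s=telemetry.get_state(); print(s["wrist_force"],s["finger_gap"],s["grip_force"])
E
```

```text
clock 8.4167 tcp [ 0.4496 -0.1932  0.022 ] tool y yaw 1.0011 shift [ 119.8  312.3 -138.2] turn z 0.7911 tilt [ 0.0023 -0.001  -1.    ] j [-0.57   0.319 -0.505  0.744  0.    -0.001]
[-1.11385392  1.54212277  5.30470695] 0.05753777815065444 31.791821122169495
```

Emit:
step_arm:
  moves:
    - [[0, 0, -6], [0, 0, 0], 50]
    - [[0, 0, -16], [0, 0, 0], 50]
    - [[0, 0, -34], [0, 0, 0], 50]
    - [[0, 0, -58], [0, 0, 0], 50]
    - [[0, 0, -84], [0, 0, 0], 50]
    - [[0, 0, -110], [0, 0, 0], 50]
    - [[0, 0, -128], [0, 0, 0], 50]
    - [[0, 0, -136], [0, 0, 0], 50]
  grip_force: 45

```text
clock: 9.08
tcp_pos: [0.4499, -0.1935, 0.1602]
orientation: [0.002, 0.281, 0.96, -0.001]
wrist_force: [0.6, 0.1, -1.9]
finger_gap: 0.0571
grip_force: 48.5
```

Emit:
step_arm:
  moves:
    - [[4, 10, 0], [0, 0, 0.04], 50]
    - [[10, 27, 0], [0, 0, 0.12], 50]
    - [[20, 52, 0], [0, 0, 0.2], 50]
    - [[31, 81, 0], [0, 0, 0.3], 50]
    - [[42, 110, 0], [0, 0, 0.4], 50]
    - [[53, 139, 0], [0, 0, 0.5], 50]
    - [[62, 160, 0], [0, 0, 0.58], 50]
    - [[66, 172, 0], [0, 0, 0.62], 50]

```text
clock: 9.75
tcp_pos: [0.4852, -0.0097, 0.1562]
orientation: [-0.001, 0.561, 0.828, 0.0]
wrist_force: [0.2, -0.8, -2.2]
finger_gap: 0.0571
grip_force: 48.5
```

```bash
python3 - <<'E'
from h import *
delta([*tray(0,-.042),.16],TH); s=telemetry.get_state(); print(s["wrist_force"],s["finger_gap"],s["grip_force"])
E
```

```text
clock 9.75 tcp [ 0.4852 -0.0097  0.1562] tool y yaw 0.3795 shift [122.3  82.9  -3.7] turn z 0.1695 tilt [-0.0014  0.0012 -1.    ] j [-1.860e-01  1.800e-01 -3.170e-01  1.075e+00  1.000e-03  1.005e+00]
[ 0.16906492 -0.82499293 -2.23535394] 0.0571302871143961 48.499011397361755
```

Emit:
step_arm:
  moves:
    - [[12, 8, 0], [0, 0, 0.04], 50]
    - [[32, 22, 0], [0, 0, 0.08], 50]
    - [[56, 38, 0], [0, 0, 0.12], 50]
    - [[82, 55, 0], [0, 0, 0.16], 50]
    - [[104, 70, 0], [0, 0, 0.17], 50]
    - [[118, 80, 0], [0, 0, 0.17], 50]
    - [[122, 83, 0], [0, 0, 0.17], 50]
    - [[122, 83, 0], [0, 0, 0.17], 50]

```text
clock: 10.42
tcp_pos: [0.5172, 0.1329, 0.1561]
orientation: [-0.0, 0.628, 0.778, -0.0]
wrist_force: [-0.2, -0.5, -1.9]
finger_gap: 0.0568
grip_force: 48.6
```

Emit:
step_arm:
  moves:
    - [[0, 0, 0], [0, 0, 0], 50]
    - [[0, 0, 0], [0, 0, 0], 50]
    - [[0, 0, 0], [0, 0, 0], 50]

```text
clock: 10.67
tcp_pos: [0.5174, 0.1307, 0.1566]
orientation: [-0.0, 0.629, 0.777, -0.0]
wrist_force: [-0.5, 0.6, -2.6]
finger_gap: 0.0571
grip_force: 48.6
```

```bash
python3 - <<'E'
from h import *
for i in range(3): print((intray(telemetry.get_state()["tcp_pos"])*1e3).round(2)); im=imaging.read_camera("wrist")
delta([*tray(0,-.042),.16],TH)
P=imaging.camera_params("wrist"); np.savez("w6.npz",pose=P["pose"],K=P["camera_matrix"],D=P["D"])
cv2.imwrite("pics/w6.png",cv2.resize(im[...,::-1],(800,600),interpolation=cv2.INTER_CUBIC))
E
```

```text
[ -0.38 -45.85]
[ -0.32 -45.8 ]
[ -0.2  -45.74]
clock 10.8167 tcp [0.5176 0.131  0.1567] tool y yaw 0.2097 shift [ 3.6  0.1 -3.3] turn z -0.0003 tilt [ 1.e-04  0.e+00 -1.e+00] j [ 0.098  0.268 -0.201  1.101 -0.     1.459]
```

View pics/w6.png

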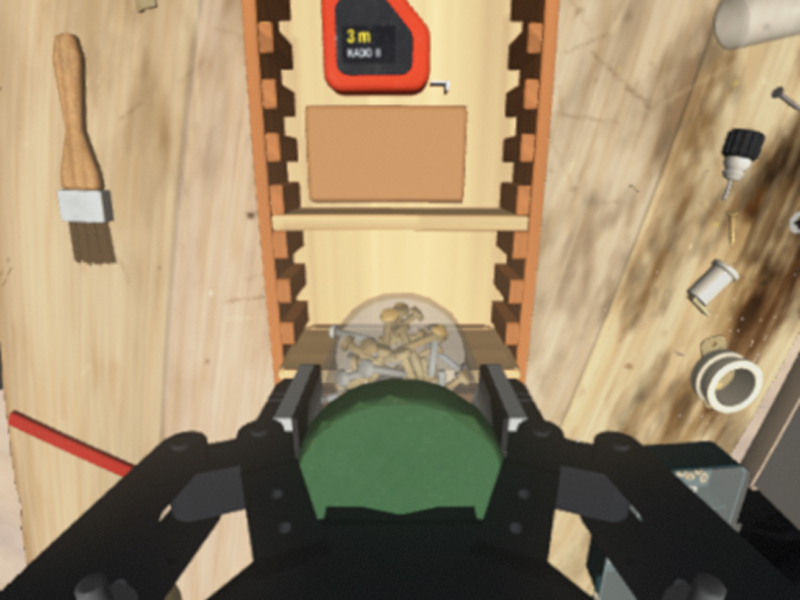

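The jar hangs upright: its front base edge is at (400,293), centred between the walls, and the partition is at (400,220). I'll check the jar's y from that edge.

```bash
python3 - <<'E'
from h import *
w=np.load("w6.npz"); P=dict(pose=w["pose"],camera_matrix=w["K"],D=w["D"])
f=lambda p,z:(intray(back(np.array([p])*.64,z,P)[0])*1e3).round(1)
print("front base",f((401,293),.135), f((401,293),.141)); print("glass sides",f((333,345),.14),f((470,345),.14)); print("partition top near/far edges",f((400,230),.052),f((400,211),.052))
E
```

```text
front base [  0.7 -17.9] [  0.6 -16. ]
glass sides [-27.2 -38.5] [ 28.9 -38.6]
partition top near/far edges [ 0.4 -5. ] [0.4 5.9]
```

Emit:
step_arm:
  moves:
    - [[3.5, 0, 0], [0, 0, 0], 50]
    - [[3.5, 0, 15], [0, 0, 0], 50]
    - [[3.5, 0, 35], [0, 0, 0], 50]
    - [[3.5, 0, 55], [0, 0, 0], 50]
    - [[3.5, 0, 75], [0, 0, 0], 50]
    - [[3.5, 0, 95], [0, 0, 0], 50]
    - [[3.5, 0, 110], [0, 0, 0], 50]
    - [[3.5, 0, 118], [0, 0, 0], 50]

```text
clock: 11.48
tcp_pos: [0.5155, 0.1351, 0.0367]
orientation: [-0.001, 0.629, 0.778, -0.001]
wrist_force: [-0.1, -0.3, -3.1]
finger_gap: 0.0568
grip_force: 48.6
```

Emit:
step_arm:
  moves:
    - [[0, 0, 3], [0, 0, 0], 50]
    - [[0, 0, 5], [0, 0, 0], 50]
    - [[0, 0, 7], [0, 0, 0], 50]
    - [[0, 0, 9], [0, 0, 0], 50]
    - [[0, 0, 9], [0, 0, 0], 50]

```text
clock: 11.9
tcp_pos: [0.5174, 0.1353, 0.0301]
orientation: [0.0, 0.629, 0.778, 0.0]
wrist_force: [-0.4, 0.1, -1.3]
finger_gap: 0.057
grip_force: 48.6
```

Emit:
step_arm:
  moves:
    - [[0, 0, 1], [0, 0, 0], 50]
    - [[0, 0, 2], [0, 0, 0], 50]
    - [[0, 0, 2.5], [0, 0, 0], 50]
    - [[0, 0, 2.5], [0, 0, 0], 50]

```text
clock: 12.23
tcp_pos: [0.5173, 0.1354, 0.0281]
orientation: [0.0, 0.629, 0.778, 0.0]
wrist_force: [-1.2, 0.6, 4.2]
finger_gap: 0.0572
grip_force: 49.3
```

Floor contact. Releasing now and backing straight up.

Emit:
step_arm:
  moves:
    - [[0, 0, 0], [0, 0, 0], 62]
    - [[0, 0, 0], [0, 0, 0], 68]
    - [[0, 0, 0], [0, 0, 0], 76]
    - [[0, 0, 0], [0, 0, 0], 76]
    - [[0, 0, 0], [0, 0, 0], 76]
    - [[0, 0, 0], [0, 0, 0], 76]

```text
clock: 12.73
tcp_pos: [0.5168, 0.1352, 0.0271]
orientation: [-0.0, 0.629, 0.778, -0.0]
wrist_force: [0.5, 0.1, 0.9]
finger_gap: 0.0762
grip_force: 0.0
```

Emit:
step_arm:
  moves:
    - [[0, 0, -8], [0, 0, 0], 76]
    - [[0, 0, -25], [0, 0, 0], 76]
    - [[0, 0, -50], [0, 0, 0], 76]
    - [[0, 0, -80], [0, 0, 0], 76]
    - [[0, 0, -110], [0, 0, 0], 76]
    - [[0, 0, -140], [0, 0, 0], 76]
    - [[0, 0, -165], [0, 0, 0], 76]
    - [[0, 0, -165], [0, 0, 0], 76]

```text
clock: 13.4
tcp_pos: [0.5199, 0.1356, 0.1986]
orientation: [0.003, 0.629, 0.778, 0.004]
wrist_force: [0.7, 0.4, 0.1]
finger_gap: 0.0761
grip_force: 0.0
```

```bash
python3 - <<'E'
from h import *
s=telemetry.get_state(); print(s["tcp_pos"],s["finger_gap"],s["wrist_force"])
im=imaging.read_camera("top"); sc=imaging.read_camera("scene"); w=imaging.read_camera("wrist")
a=cv2.resize(sc[140:230,120:280,::-1],(400,225),interpolation=cv2.INTER_CUBIC); b=cv2.resize(im[140:240,115:245,::-1],(400,308),interpolation=cv2.INTER_CUBIC)
a=cv2.copyMakeBorder(a,0,83,0,0,cv2.BORDER_CONSTANT)
c=cv2.resize(w[220:384,100:400,::-1],(500,273)); c=cv2.copyMakeBorder(c,0,0,0,300,cv2.BORDER_CONSTANT)
c=cv2.resize(w[:,:,::-1],(380,285)); c=cv2.copyMakeBorder(c,0,0,0,420,cv2.BORDER_CONSTANT)
cv2.imwrite("pics/fin.png",cv2.vconcat([cv2.hconcat([a,b]),c]))
E
```

```text
[0.519892   0.13563003 0.19855617] 0.07614488274451153 [0.72313207 0.39784952 0.06421917]
```

View pics/fin.png

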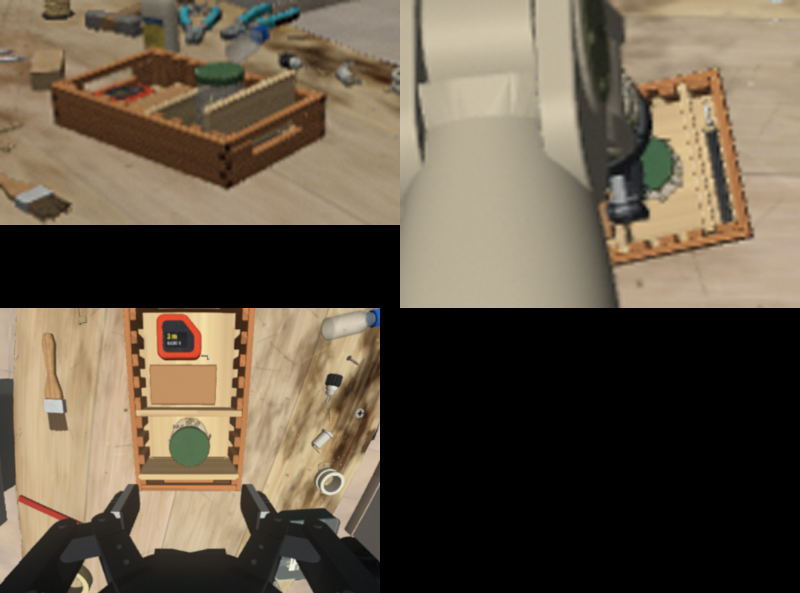

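The jar stands upright in the widened bay with its lid at (189,446) in the wrist view. The divider stands in the last grooves, and the burnisher lies by the end wall. One numeric check of the divider's height comes before handing in.

```bash
python3 - <<'E'
from h import *
P=imaging.camera_params("scene"); M=P["pose"]; 
def proj(p):
    q=M[:3,:3].T@(np.array(p)-M[:3,3]); q=np.array([q[0],-q[1],-q[2]])
    u=cv2.projectPoints(q.reshape(1,1,3),np.zeros(3),np.zeros(3),P["camera_matrix"],P["D"])[0].ravel()
    return ((u-[120,140])*2.5).round(1)
for z in (.076,.082): print(z,[proj([*tray(x,-.084),z]) for x in (-.073,.073)])
print("corner rim",proj([*tray(-.083,-.1225),.052]),proj([*tray(.083,-.1225),.052]),"jar top",proj([*tray(0,-.042),.087]))
E
```

```text
0.076 [array([202.1, 106.2]), array([292.2,  66.4])]
0.082 [array([201.8, 100.7]), array([292.2,  61.4])]
corner rim [224.8 140.8] [325.1  91.3] jar top [219.8  67.3]
```

The observed top end (295,70) and rim corner (325,94) match the home height of 0.076 m, so I'm handing in.

```bash
python3 -c "
from workcell import env; print(env.hand_in())"
```

```text
the job is handed in; nothing more can be done
None
```

The divider is home in the last grooves and the jar stands upright on the tray floor between it and the partition, with the burnisher still by the end wall; I handed the job in at about 13.5 s, and no verdict was shown.

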